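Lock the pull-out airer with its pin

TASK

Pull the airer's rail out by its knob until the long hole in the rail lies under the hole in the bracket, let go of it, then take the longest of the three pins from the grey stand and put it down through the bracket's upper plate, the rail and the bracket's lower plate until its collar sits flat on the upper plate.

Things in the scene. Friction and masses are not known exactly. Their poses are not given: they have to be found in the camera images.
- bracket_hole (a point): Centre of the 30 mm round hole in the upper plate of the airer's fixed steel fork bracket, on its top face, 105 mm above the worktop. An equal hole lies straight below in the lower plate (33 to 25 mm up), free space under it. z up; y points out along the rail's travel. The airer's white box, 115 mm high, begins 75 mm behind (-y); nothing else beside the hole is higher than the plate.
- rail (a joint): Travel in m of the airer's rail, a level bar 60 mm wide, top 68 mm up, running between the bracket's plates. At 0 its long hole (44 mm along, 30 mm across) is centred under the bracket's hole; negative: not pulled out enough; positive: too far. Stops at -0.12 and 0.04; starts 40 to 100 mm short. Slides along y of bracket_hole with 2 N friction, stays where left.
- rail_knob (a point): Centre of the top face of the rail's knob: upright grey cylinder, 24 mm across, 36 mm tall, its top 104 mm above the worktop. It stands on the rail's centre line, 170 mm outward (+y of bracket_hole) from the middle of the rail's long hole. Thin drying rods beside the bar lie no higher than its top.
- pin_long: Longest of 3 upright pins, sockets 80 mm apart in a row in a fixed grey stand 60 mm high; the others stand 28 and 44 mm lower. Origin: tip, at first 15 mm above the worktop in a socket 45 mm deep; z up, x along the row. From tip: steel shank 12 mm across, 90 long; collar 54 across, 5 thick; black grip 26 across, 40 tall. 110 to 220 g.
There are look-alikes about, which are no part of the job. What is shaped like the pin_long but pink or turquoise is not meant.

How it is judged:
By the outcome, as a careful person would: the job done as asked, in the order asked, and still so for the second after the job is handed in, with the robot touching nothing.
It also fails if it takes over 45 s, if anything falls off the work surface, if the arm or the gripper's body presses on something with over 40 N, if the wrist force passes 120 N, or if a joint passes its speed limit or range.

ROBOT

A 6-joint arm with a two-finger parallel gripper is mounted at the origin on the work surface. World frame = base frame: x ahead of the robot, y to its left, z up, the work surface at z = 0. Lengths are in m, angles in rad, forces in N, time in s.
With the tool pointing down it reaches from about 0.325 to 0.75 m from the base axis. Payload 7.6 kg.
Tool frame: the origin (TCP) lies midway between the tips of the shut fingers; the grasp point (between the pads) lies 19 mm behind it; z points along the fingers, y is the line along which they close (so a half turn about z gives the same grasp; the last joint's range is limited). The gripper opens to 85 mm and grips with 20 to 120 N. Pads are 22 mm wide; open, the fingers measure 114 mm over their backs; the gripper's body (76 mm by 85 mm) begins 54 mm behind the grasp point. The pads swing forward as they close: fully open they stand 13 mm farther back than shut.
Start: joints at [-1.36, 0.052, 1.401, -0, 1.689, -0.07], TCP at [0.146, -0.504, 0.231] pointing down, gripper open.
Joint ranges: [-2.9, 2.9], [-0.91, 2.17], [0.12, 2.37], [-1.06, 4.2], [0.26, 2.73], [-2.93, 2.93]. Speed limits (rad/s): [2.57, 2.57, 3.01, 3.14, 3.14, 3.14].

INTERFACE

Orientations are given as a unit quaternion [x, y, z, w].
In Python, from bench import robot, eyes gives the robot as it stands.
- The arm moves only by the tool jog_arm, never from a script. Its argument "commands" is one flat list of numbers, 5 for each row, row after row: the closure, from 0 (fully open) to 1 (shut), then the shift along the tool's x, y, z in mm, then the turn about the tool's z in rad. A call has exactly 8 rows; each row is the pose to reach, as a shift and turn from the pose commanded when the call began, along the tool's axes at that moment; what a row does not reach only later rows make up. A row lasts 1/10 s, in which the tool goes at most 50 mm and 8.59 degrees, less where a joint would pass 70% of its speed; a pose out of reach is approached as far as the arm can. A call with a gripper value outside its range is refused whole. The fingers move at their own pace and stop on an object; "squeeze" is the grip in N (left out, the last holds). Time passes only in rows, so rows that repeat a pose let the fingers close, or fill a call up. It gives the time, the measured TCP pose, the force, the opening and the grip force at its end, in the units of the state.
- robot.state(): the state, without advancing time (a new reading comes with each control period).
- eyes.camera(name): name is "scene" or "top" or "wrist"; returns a dict with "color" (400x640x3 uint8, blue, green, red), "depth" (400x640 float32, m along the optical axis (not along the pixel's ray), 0 where there is no reading), "K" (3x3 intrinsics, pixels), "k1" (the pictures are not rectified: a ray, as slopes to the right and down, at radius r is drawn at 1 + k1 r^2 times it, then the intrinsics apply), "eye" and "orientation" of the camera in the world; the wrist camera has in their place "mount" (4x4, takes a point from camera to tool coordinates, whose origin is the TCP and whose axes are the flange's). Camera axes: x right, y down, z forward; pixel columns grow to the right and rows downward; lengths in m; the calibration is good to about 2 mm. A picture is of the moment at which its call begins: read the wrist's pose just before it.
- robot.finish_job(): hands the job in; it is judged then, once.
The state is a dict: "time": time; "joint_pos": joint angles; "qvel": joint speeds; "tau": joint torques, N m; "eef_pos": TCP position; "tool_rot": TCP orientation; "force": force on the tool from outside, world axes, zero at the start; "ft_torque": the same for the moment, N m; "width": finger opening in m; "gripper_force": force on a finger pad.
Only numpy, scipy, OpenCV 4.12 (cv2) and the standard library are available. Lean on these libraries where they do the work, as an engineer would, in place of code of your own. Each camera call takes 0.05 s, during which the arm holds its last target. There are 200 camera calls.

## Working session

There is one attempt and no reset: what is moved stays moved. The work goes in short steps, Python scripts to look and compute and a tool call to move; the robot and the scene stay as the last step left them, time stands still between calls to the robot, and variables do not carry over. Pictures are saved under pics/ and viewed, at most 10 in all, crops included, and the job is handed in when it is done.

Besides the shell and the picture viewer there is one more tool, called after "Emit:" as a command line: name --argument value ..., lists and objects as JSON in quotes. jog_arm: Moves the arm, as the interface text tells. Its arguments: {"type":"object","properties":{"commands":{"type":"array"},"squeeze":{"type":"number"}},"required":["commands"]}

```bash
mkdir -p pics && ls && cat > h.py <<'E'
import numpy as np, cv2
from scipy.spatial.transform import Rotation as R
from bench import robot, eyes
def cam(name):
    s=robot.state(); c=eyes.camera(name)
    if name=='wrist':
        T=np.eye(4); T[:3,:3]=R.from_quat(s['tool_rot']).as_matrix(); T[:3,3]=s['eef_pos']
        M=T@np.array(c['mount']); c['P']=M[:3,3]; c['Rm']=M[:3,:3]
    else:
        c['P']=np.array(c['eye']); o=np.array(c['orientation']); c['Rm']=o if o.shape==(3,3) else R.from_quat(o).as_matrix()
    return c
def rays(c,uv):
    uv=np.asarray(uv,float).reshape(-1,1,2)
    n=cv2.undistortPoints(uv,np.array(c['K']),np.array([c['k1'],0,0,0.])).reshape(-1,2)
    return np.c_[n,np.ones(len(n))]
def onplane(c,uv,z):
    d=rays(c,uv)@c['Rm'].T
    return c['P']+d*((z-c['P'][2])/d[:,2])[:,None]
def bydepth(c,uv):
    uv=np.asarray(uv).reshape(-1,2); r=rays(c,uv)
    dz=np.array([c['depth'][int(v),int(u)] for u,v in uv])
    return c['P']+(r*dz[:,None])@c['Rm'].T
def cloud(c):
    v,u=np.mgrid[:400,:640]; uv=np.c_[u.ravel(),v.ravel()]
    return bydepth(c,uv).reshape(400,640,3)
def proj(c,p):
    q=(np.asarray(p).reshape(-1,3)-c['P'])@c['Rm']
    return cv2.projectPoints(q,np.zeros(3),np.zeros(3),np.array(c['K']),np.array([c['k1'],0,0,0.]))[0].reshape(-1,2)
E
python3 - <<'E'
from h import *
for n in ['scene','top']:
    c=cam(n); cv2.imwrite(f'pics/{n}0.png',c['color']); print(n,c['P'],c['Rm'].round(3).tolist(),c['K'],c['k1'])
s=robot.state(); print(s)
E
```

```text
pics
scene [0.99458062 0.19938683 0.83298098] [[-0.083, 0.821, -0.565], [0.996, 0.061, -0.057], [-0.012, -0.568, -0.823]] [[409.283836     0.         320.65366946]
 [  0.         409.283836   195.21482074]
 [  0.           0.           1.        ]] -0.04254100100128315
top [0.38994683 0.13443961 0.98000871] [[0.024, -0.993, 0.117], [-0.999, -0.019, 0.039], [-0.037, -0.118, -0.992]] [[435.90478492   0.         315.78045969]
 [  0.         435.90478492 202.73158652]
 [  0.           0.           1.        ]] -0.020298311231626325
{'time': 0.1, 'joint_pos': array([-1.36034134e+00,  5.27857479e-02,  1.40162780e+00,  1.00509984e-05,
        1.68859494e+00, -7.02827541e-02]), 'qvel': array([ 0.00017417, -0.00159617, -0.00025731, -0.00026967, -0.00065415,
       -0.00045502]), 'tau': array([-5.26674648e-04, -3.82581389e+01, -3.60987461e+01, -1.52177422e-04,
        4.78593443e-03, -2.90753610e-05]), 'eef_pos': array([ 0.14543621, -0.50417446,  0.23054805]), 'tool_rot': array([ 9.90164125e-01,  1.39908914e-01, -4.45958614e-05, -7.06530713e-04]), 'force': array([0.66731589, 0.08151535, 0.36094059]), 'ft_torque': array([-0.00891604, -0.00900483, -0.04027788]), 'gripper_force': 0.0, 'width': 0.08525950231805803}
```

View pics/scene0.png

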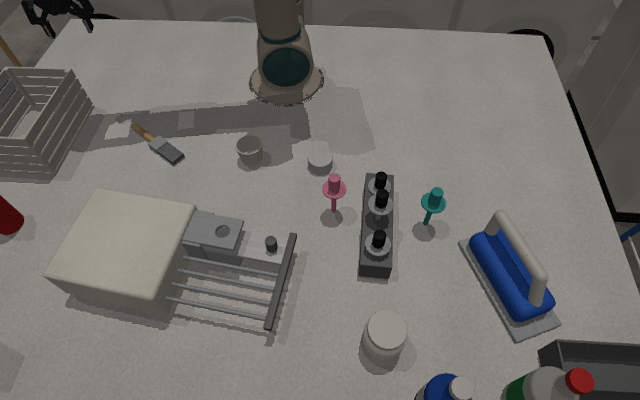

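View pics/top0.png

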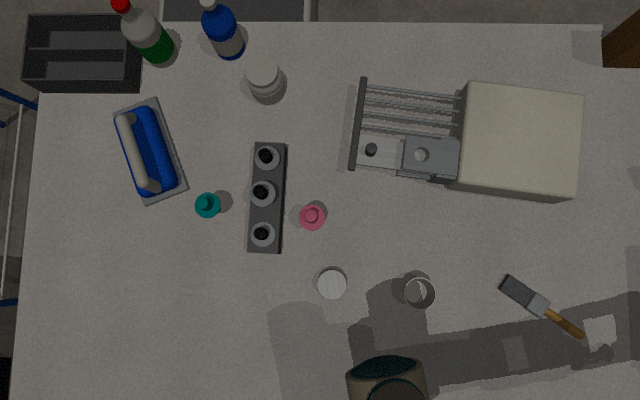

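The top view shows the box (520,140), bracket hole (421,155), knob (371,149) and the stand with pins at (267,156), (263,193), (263,234). The pink (312,217) and turquoise (208,205) pins are look-alikes. Next I measure the positions.

```bash
python3 - <<'E'
from h import *
c=cam('top'); W=cloud(c); s=cam('scene'); S=cloud(s)
for n,uv,im in [('hole',(421,155),W),('knob',(371,149),W),('pA',(267,156),W),('pB',(263,193),W),('pC',(263,234),W),('sA',(379,238),S),('sB',(382,197),S),('sC',(381,178),S),('sknob',(271,242),S)]:
    u,v=uv; p=im[v-3:v+4,u-3:u+4].reshape(-1,3); print(n,np.median(p,0).round(3), p[:,2].min().round(3),p[:,2].max().round(3))
# plate direction: points at z~.105 around bracket
u0,v0=421,155
sub=W[130:185,400:462]; m=(abs(sub[...,2]-.105)<.005)
print(m.sum(), cv2.minAreaRect((sub[m][:,:2]*1000).astype(np.float32)))
# front bar/box edges
sub=W[70:205,455:590]; m=(abs(sub[...,2]-.115)<.005); print('box',m.sum(),cv2.minAreaRect((sub[m][:,:2]*1000).astype(np.float32)))
sub=W[135:260,240:295]; m=(abs(sub[...,2]-.060)<.006); print('stand',m.sum(),cv2.minAreaRect((sub[m][:,:2]*1000).astype(np.float32)))
# hole: within bracket, pixels with z<.1
crop=c['color'][60:270,230:480]; cv2.imwrite('pics/c1.png',cv2.resize(crop,None,fx=2.8,fy=2.8,interpolation=cv2.INTER_CUBIC))
E
```

```text
hole [ 0.604 -0.05   0.069] 0.066 0.072
knob [0.606 0.059 0.104] 0.101 0.107
pA [0.585 0.269 0.121] 0.102 0.126
pB [0.505 0.27  0.149] 0.116 0.154
pC [0.428 0.274 0.105] 0.078 0.98
sA [0.6   0.273 0.121] 0.113 0.125
sB [0.521 0.276 0.149] 0.141 0.833
sC [0.439 0.279 0.105] 0.097 0.108
sknob [0.615 0.059 0.104] 0.1 0.106
1883 ((594.5626220703125, -64.63092041015625), (120.15911102294922, 111.92804718017578), 89.28643035888672)
box 12292 ((632.59619140625, -243.04837036132812), (239.59176635742188, 218.43064880371094), 83.0101547241211)
stand 2049 ((510.567138671875, 279.3030090332031), (67.06256103515625, 240.3611297607422), 88.28286743164062)
```

View pics/c1.png

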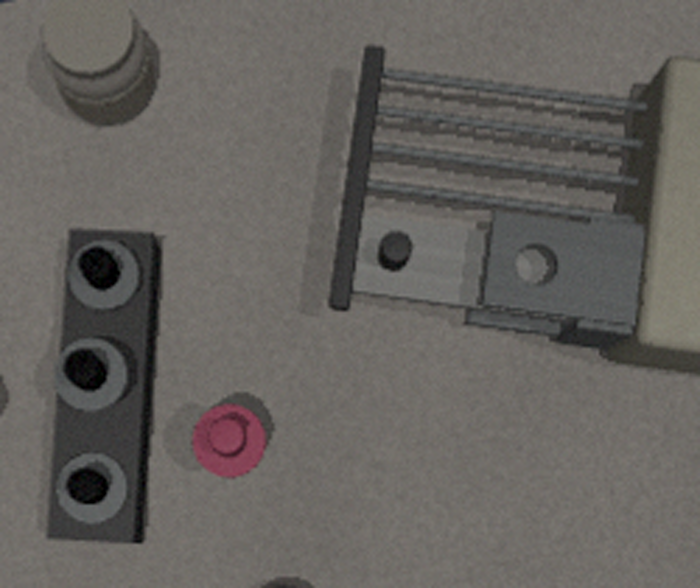

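The middle pin B (263,193 top; 382,197 scene) fits. Its top is at 0.15 m (15+135 mm), the other two are at 0.121 and 0.105 m as described, and it is black with a steel shank. Next: approach numbers and the heights around the knob.

```bash
cat >> h.py <<'E'
def shift(p):
    s=robot.state(); return (R.from_quat(s['tool_rot']).as_matrix().T@(np.asarray(p)-s['eef_pos'])*1000).round(1)
def yaw(v=None):
    m=R.from_quat(robot.state()['tool_rot']).as_matrix(); return np.arctan2(m[1,1],m[0,1]) # angle of tool y
E
python3 - <<'E'
from h import *
c=cam('wrist'); print(np.array(c['mount']).round(3).tolist(), np.array(c['K'])[0,0])
c=cam('top'); W=cloud(c); s=cam('scene')
for n,p in [('rods',[(400,90),(400,105),(400,118),(400,132)]),('rail',[(385,155)]),('bar',[(361,90),(357,120),(353,155)])]:
    for u,v in p: q=W[v-4:v+5,u].reshape(-1,3); print(n,q[np.argmax(q[:,2])].round(3))
# knob top by two views
for n,a in [('knob',((371,149),(271,240)))]: print(onplane(c,[a[0]],.104).round(4),onplane(s,[a[1]],.104).round(4))
print('hole',onplane(c,[(421.5,154.5)],.105),onplane(s,[(222.5,231)],.105))
print('pin',onplane(c,[(261,192)],.15),onplane(s,[(382,194.5)],.15))
print(shift([.60,.0,.30]),yaw())
E
```

```text
[[-0.002, -0.947, -0.32, 0.082], [1.0, -0.002, -0.0, 0.0], [-0.0, -0.32, 0.947, -0.143], [0.0, 0.0, 0.0, 1.0]] 346.10153401280024
rods [0.39  0.134 0.98 ]
rods [ 0.717 -0.006  0.07 ]
rods [ 0.686 -0.006  0.071]
rods [ 0.66  -0.006  0.068]
rail [0.606 0.026 0.071]
bar [0.739 0.078 0.073]
bar [0.677 0.086 0.073]
bar [0.594 0.094 0.074]
[[0.6065 0.0585 0.104 ]] [[0.6111 0.0583 0.104 ]]
hole [[ 0.59640816 -0.04391777  0.105     ]] [[ 0.5987675  -0.04414982  0.105     ]]
pin [[0.50694838 0.27364554 0.15      ]] [[0.51476893 0.27612836 0.15      ]]
[ 576.5 -358.7  -68.7] -1.290014387802591
```

Emit:
jog_arm --commands '[0, 41, -28, -1, -0.148, 0, 82, -56, -2, -0.296, 0, 123, -84, -4, -0.444, 0, 164, -112, -5, -0.592, 0, 205, -141, -6, -0.74, 0, 246, -169, -8, -0.888, 0, 287, -197, -9, -1.036, 0, 328, -225, -10, -1.18]'

```text
time: 1.15
eef_pos: [0.3993, -0.1956, 0.2417]
tool_rot: [0.743, 0.669, 0.0, 0.001]
force: [1.2, -1.8, -0.1]
width: 0.085
gripper_force: 0.0
```

```bash
python3 - <<'E'
from h import *
print(robot.state()['eef_pos'],yaw(),shift([.607,.058,.25]))
E
```

```text
[ 0.3992659  -0.19555867  0.24168221] -0.10402547348319685 [273.8 180.3  -8.3]
```

Emit:
jog_arm --commands '[0, 41, 27, -1, 0, 0, 82, 54, -2, 0, 0, 123, 81, -4, 0, 0, 164, 108, -5, 0, 0, 205, 135, -6, 0, 0, 240, 158, -7, 0, 0, 274, 180, -8, 0, 0, 274, 180, -8, 0]'

```text
time: 1.95
eef_pos: [0.6087, 0.059, 0.2472]
tool_rot: [0.743, 0.669, -0.001, -0.001]
force: [-0.0, -0.4, -0.0]
width: 0.0851
gripper_force: 0.0
```

```bash
python3 - <<'E'
from h import *
c=cam('wrist'); print(robot.state()['eef_pos'],proj(c,[.6065,.0585,.104]),proj(c,[.597,-.044,.105]))
cv2.imwrite('pics/w1.png',c['color']); np.savez('w1.npz',**c)
E
```

```text
[0.60781766 0.05700792 0.24780455] [[314.65861962 187.73557654]] [[316.35276891 291.65674336]]
```

View pics/w1.png

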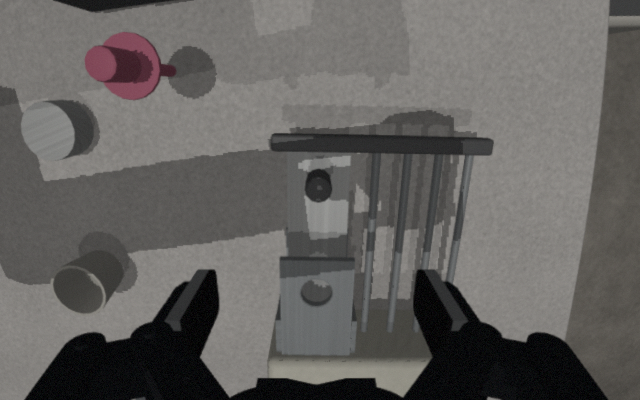

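The wrist view shows the knob at (319,185), the bracket hole at (317,291), and the fingers straddling them. I'll fit both shapes.

```bash
python3 - <<'E'
from h import *
c=dict(np.load('w1.npz')); W=cloud(c)
g=cv2.cvtColor(c['color'],cv2.COLOR_BGR2GRAY)
z=W[...,2]
# hole via depth: inside bracket patch not at .105
m=np.zeros_like(g); m[272:315,292:345]=(z[272:315,292:345]<.095)*255
n,l,st,ce=cv2.connectedComponentsWithStats(m); i=1+np.argmax(st[1:,4]); print('hole depth',st[i],ce[i],onplane(c,[ce[i]],.105))
m=np.zeros_like(g); m[165:205,300:340]=(abs(z[165:205,300:340]-.104)<.006)*255
n,l,st,ce=cv2.connectedComponentsWithStats(m); i=1+np.argmax(st[1:,4]); k=onplane(c,[ce[i]],.104)[0]; print('knob depth',st[i],ce[i],k)
# plate: side edges
P=W[262:350,270:365]; mm=abs(P[...,2]-.105)<.004; r=cv2.minAreaRect((P[mm][:,:2]*1000).astype(np.float32)); print(r)
# bar direction
B=g[130:160,265:500]<75; ys,xs=np.nonzero(B); q=onplane(c,np.c_[xs+265,ys+130],.073)[:,:2]; v=np.linalg.svd(q-q.mean(0),full_matrices=False)[2][0]; print('bar dir',v)
print(shift([k[0],k[1],.085]))
cv2.imwrite('pics/w1c.png',cv2.resize(g[160:330,250:390],None,fx=3.5,fy=3.5,interpolation=cv2.INTER_CUBIC))
E
```

```text
hole depth [301 279  31  23 529] [315.91115312 289.79584121] [[ 0.5968012  -0.04189674  0.105     ]]
knob depth [305 176  27  27 573] [317.73472949 188.85863874] [0.60902355 0.05722096 0.104     ]
((594.0961303710938, -63.688941955566406), (105.48883056640625, 82.1863784790039), 83.73002624511719)
bar dir [ 0.99195393 -0.12659939]
[  0.4   1.5 162.8]
```

View pics/w1c.png

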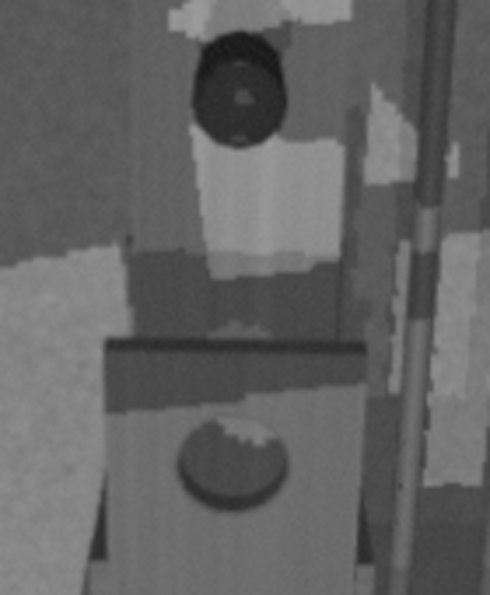

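The crop shows the hole spanning 178–288 × 415–511, so its centre is at px (316.6,292.3). The knob cap is centred at px (318.9,189.4). Next I descend on the knob.

Emit:
jog_arm --commands '[0.3, 0, 1, 40, 0, 0.3, 0, 1, 80, 0, 0.3, 0, 1, 120, 0, 0.3, 0, 1, 145, 0, 0.3, 0, 1, 162, 0, 0.3, 0, 1, 162, 0, 1, 0, 1, 162, 0, 1, 0, 1, 162, 0]' --squeeze 25

```text
time: 2.8
eef_pos: [0.6091, 0.0547, 0.0894]
tool_rot: [0.745, 0.667, 0.001, 0.001]
force: [0.2, -0.4, -0.2]
width: 0.0317
gripper_force: 0.0
```

```bash
python3 - <<'E'
from h import *
c=dict(np.load('w1.npz'))
h=onplane(c,[(316.6,292.3)],.105)[0]; k=onplane(c,[(318.9,189.4)],.104)[0]
print(h,k,k-h,np.linalg.norm((k-h)[:2])); s=robot.state(); print(s['eef_pos'],s['width'],s['gripper_force'],s['force'])
v=(k-h)[:2]; d=np.linalg.norm(v); print(shift(np.r_[s['eef_pos'][:2]+v/d*(.170-d),s['eef_pos'][2]]))
E
```

```text
[ 0.59715892 -0.04473879  0.105     ] [0.60997005 0.05663245 0.104     ] [ 0.01281112  0.10137123 -0.001     ] 0.10217754774665434
[0.60909051 0.05467522 0.08937301] 0.03169326084613004 0.0 [ 0.24670963 -0.36277462 -0.18581126]
[67.8  1.   0. ]
```

Emit:
jog_arm --commands '[1, 0, 0, 3, 0, 1, 0, 0, 3, 0, 1, 0, 0, 3, 0, 1, 20, 0, 3, 0, 1, 40, 1, 3, 0, 1, 55, 1, 3, 0, 1, 67, 1, 3, 0, 1, 67, 1, 3, 0]'

```text
time: 3.6
eef_pos: [0.6184, 0.1236, 0.0885]
tool_rot: [0.744, 0.668, 0.003, 0.001]
force: [-2.1, 2.8, 11.3]
width: 0.0228
gripper_force: 24.6
```

```bash
python3 - <<'E'
from h import *
s=robot.state(); print(s['eef_pos'],s['width'],s['gripper_force'],s['force'])
h=np.array([.5972,-.0447]); print(np.linalg.norm(s['eef_pos'][:2]-h), yaw())
E
```

```text
[0.618397   0.12364439 0.08850813] 0.022818329545121675 24.56547975540161 [-2.05713473  2.83800117 11.26767334]
0.1696736520752938 -0.10824236175259032
```

Emit:
jog_arm --commands '[1, 0, 0, -3, 0, 0.3, 0, 0, -3, 0, 0.3, 0, 0, -3, 0, 0.3, 0, 0, -6, 0, 0.3, 0, 0, -40, 0, 0.3, 0, 0, -80, 0, 0, 0, 0, -120, 0, 0, 0, 0, -160, 0]'

```text
time: 4.4
eef_pos: [0.6163, 0.1214, 0.2463]
tool_rot: [0.745, 0.667, 0.0, 0.0]
force: [0.7, -0.3, 0.5]
width: 0.0847
gripper_force: 0.0
```

Emit:
jog_arm --commands '[0, -20, 0, 0, 0, 0, -40, 0, 0, 0, 0, -40, 0, 0, 0, 0, -40, 0, 0, 0, 0, -40, 0, 0, 0, 0, -40, 0, 0, 0, 0, -40, 0, 0, 0, 0, -40, 0, 0, 0]'

```text
time: 5.2
eef_pos: [0.6123, 0.0822, 0.2442]
tool_rot: [0.745, 0.667, -0.0, -0.0]
force: [-0.5, 1.0, 0.0]
width: 0.0852
gripper_force: 0.0
```

```bash
python3 - <<'E'
from h import *
c=cam('wrist'); np.savez('w2.npz',**c); s=robot.state(); print(s['eef_pos'],s['force'])
hp=proj(c,[.5972,-.0447,.105])[0]; kp=proj(c,[.6185,.124,.104])[0]; print(hp,kp)
W=cloud(c)
g=cv2.cvtColor(c['color'],cv2.COLOR_BGR2GRAY)
out=[]
for p in (hp,kp):
    u,v=p.astype(int); x0,y0=max(u-40,0),max(v-40,0); print(x0,y0)
    out.append(cv2.resize(c['color'][y0:y0+80,x0:x0+80],(390,390),interpolation=cv2.INTER_CUBIC))
cv2.imwrite('pics/w2.png',np.hstack(out))
E
```

```text
[0.61224999 0.08210651 0.24417472] [ 0.22391762 -0.57323237  0.24381815]
[315.69743218 314.49382265] [318.69270414 137.92413072]
275 274
278 97
```

View pics/w2.png

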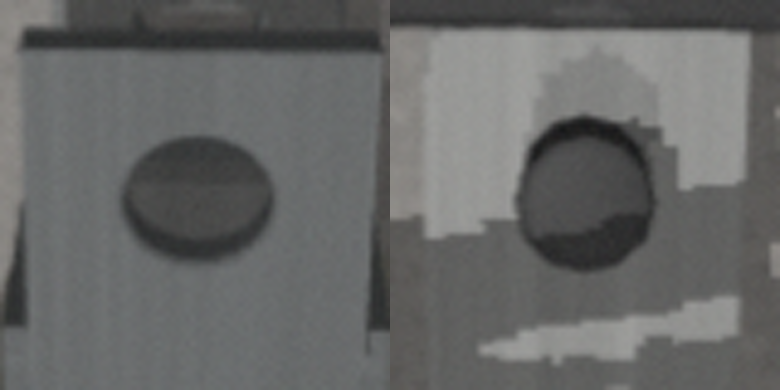

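The hole is centred at px (315.6,314.6) and the knob cap at (318.2,138.6). Both match the predicted pixels for a 170 mm spacing, so the rail is set and free. Now to the pin.

Emit:
jog_arm --commands '[0, 36, -24, -4, 0, 0, 72, -48, -8, 0, 0, 108, -72, -12, 0, 0, 144, -96, -16, 0, 0, 181, -122, -16, 0, 0, 181, -122, -16, 0, 0, 181, -122, -16, 0, 0, 181, -122, -16, 0]'

```text
time: 6.05
eef_pos: [0.5113, 0.2743, 0.2601]
tool_rot: [0.745, 0.667, -0.0, 0.0]
force: [-0.1, -0.8, -0.8]
width: 0.0855
gripper_force: 0.0
```

```bash
python3 - <<'E'
from h import *
c=cam('wrist'); np.savez('w3.npz',**c); s=robot.state(); print(s['eef_pos'])
print(proj(c,[.510,.275,.15]))
cv2.imwrite('pics/w3.png',c['color'])
E
```

```text
[0.51148082 0.2740592  0.26009189]
[[314.91681504 197.94898705]]
```

View pics/w3.png

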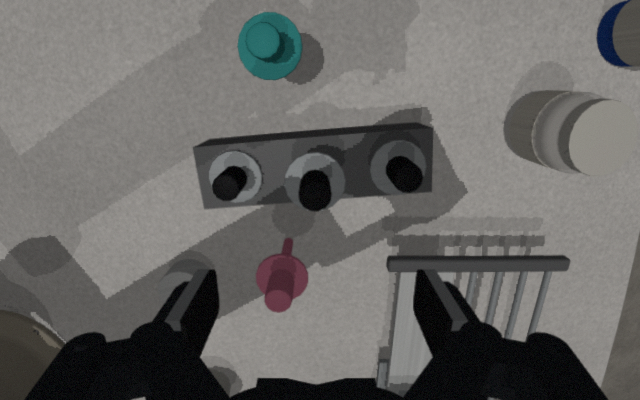

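The middle pin's black grip is at (315,190), with its cap toward the bottom of the blob. The other two are at (228,183) and (403,173).

```bash
python3 - <<'E'
from h import *
c=dict(np.load('w3.npz')); W=cloud(c); g=cv2.cvtColor(c['color'],cv2.COLOR_BGR2GRAY)
b=np.zeros_like(g); b[160:225,285:345]=(g[160:225,285:345]<40)*255
n,l,st,ce=cv2.connectedComponentsWithStats(b); i=1+np.argmax(st[1:,4]); x,y,w,h,_=st[i]; print(st[i],ce[i])
cap=(x+w/2-.5, y+h-w/2-.5); print('cap',cap,onplane(c,[cap],.15))
m=b.astype(bool)&(abs(W[...,2]-.15)<.006); q=W[m]; print(m.sum(),q.mean(0)); ys,xs=np.nonzero(m); print(onplane(c,[(xs.mean(),ys.mean())],.15))
p=onplane(c,[cap],.15)[0]; print(shift([p[0],p[1],.115]))
E
```

```text
[ 299  170   32   41 1063] [314.65569144 190.275635  ]
cap (np.float64(314.5), np.float64(194.5)) [[0.50999665 0.27778893 0.15      ]]
808 [0.50996973 0.27781174 0.14991813]
[[0.50997471 0.27787218 0.15      ]]
[  3.6  -1.9 145.1]
```

Emit:
jog_arm --commands '[0.2, 4, -2, 40, 0, 0.3, 4, -2, 80, 0, 0.3, 4, -2, 110, 0, 0.3, 4, -2, 130, 0, 0.3, 4, -2, 144, 0, 0.3, 4, -2, 144, 0, 0.3, 4, -2, 144, 0, 1, 4, -2, 144, 0]' --squeeze 50

```text
time: 6.9
eef_pos: [0.5103, 0.2795, 0.1181]
tool_rot: [0.745, 0.667, 0.001, 0.0]
force: [-0.1, 1.2, -0.4]
width: 0.0461
gripper_force: 0.0
```

Emit:
jog_arm --commands '[1, 0, 0, 0, 0, 1, 0, 0, 0, 0, 1, 0, 0, 0, 0, 1, 0, 0, 0, 0, 1, 0, 0, 0, 0, 1, 0, 0, 0, 0, 1, 0, 0, 0, 0, 1, 0, 0, 0, 0]'

```text
time: 7.7
eef_pos: [0.5099, 0.2796, 0.1177]
tool_rot: [0.745, 0.667, 0.001, 0.0]
force: [-1.9, -0.6, 6.3]
width: 0.0247
gripper_force: 49.0
```

Emit:
jog_arm --commands '[1, 0, 0, -10, 0, 1, 0, 0, -25, 0, 1, 0, 0, -45, 0, 1, 0, 0, -70, 0, 1, 0, 0, -100, 0, 1, 0, 0, -130, 0, 1, 0, 0, -140, 0, 1, 0, 0, -140, 0]'

```text
time: 8.5
eef_pos: [0.5097, 0.2795, 0.2582]
tool_rot: [0.745, 0.667, 0.002, 0.0]
force: [0.3, 0.2, -2.3]
width: 0.0248
gripper_force: 49.6
```

```bash
python3 - <<'E'
from h import *
s=robot.state(); print(s['eef_pos'],s['width'],s['force'],shift([.5972,-.0447,.258]))
c=cam('scene'); np.savez('s4.npz',**c); t=cam('top'); np.savez('t4.npz',**t); p=s['eef_pos']
tip=proj(c,[p[0],p[1],p[2]-.103])[0]; print('scene',tip, proj(c,[p[0],p[1],p[2]-.013])[0]);u,v=tip.astype(int)
cv2.imwrite('pics/s4.png',cv2.resize(c['color'][v-90:v+40,u-65:u+65],(585,585),interpolation=cv2.INTER_CUBIC)); print(u-65,v-90)
E
```

```text
[0.5096999  0.27954591 0.25821014] 0.024847028404607698 [ 0.28527089  0.20238809 -2.33726892] [-312.7  122.5    0. ]
scene [383.97597549 191.08411063] [389.59161862 162.95786644]
318 101
```

View pics/s4.png

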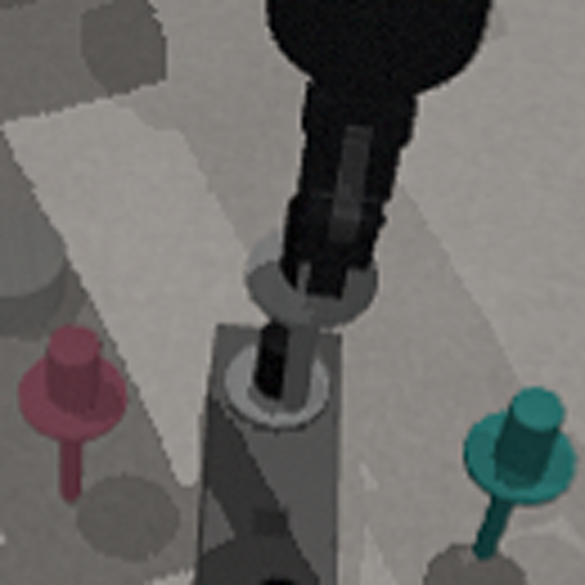

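The pin hangs straight. Its tip is at about px (383,191), against a predicted (384,191). I carry it over the hole.

Emit:
jog_arm --commands '[1, -30, 12, 0, 0, 1, -72, 28, 0, 0, 1, -114, 44, 0, 0, 1, -156, 61, 0, 0, 1, -198, 77, 0, 0, 1, -240, 94, 0, 0, 1, -282, 110, 0, 0, 1, -313, 122, 0, 0]'

```text
time: 9.4
eef_pos: [0.5958, -0.0478, 0.2536]
tool_rot: [0.745, 0.667, -0.002, -0.001]
force: [0.9, 0.8, -3.3]
width: 0.0249
gripper_force: 49.6
```

Emit:
jog_arm --commands '[1, 0, 0, 10, 0, 1, 0, 0, 20, 0, 1, 0, 0, 30, 0, 1, 0, 0, 35, 0, 1, 0, 0, 35, 0, 1, 0, 0, 35, 0, 1, 0, 0, 35, 0, 1, 0, 0, 35, 0]'

```text
time: 10.2
eef_pos: [0.5964, -0.045, 0.2219]
tool_rot: [0.745, 0.667, 0.0, 0.0]
force: [-0.4, -0.5, -1.2]
width: 0.0246
gripper_force: 49.8
```

```bash
python3 - <<'E'
from h import *
s=robot.state(); p=s['eef_pos']; print(p,s['width'],s['force'],shift([.5972,-.0447,.118]),R.from_quat(s['tool_rot']).as_matrix()[:,2])
c=cam('scene'); np.savez('s5.npz',**c)
tip=proj(c,[p[0],p[1],p[2]-.103])[0]; h=proj(c,[.5972,-.0447,.105])[0]; print(tip,h);u,v=h.astype(int)
cv2.imwrite('pics/s5.png',cv2.resize(c['color'][v-60:v+40,u-50:u+50],(590,590),interpolation=cv2.INTER_CUBIC)); print(u-50,v-60)
E
```

```text
[ 0.59641486 -0.04501648  0.22194198] 0.024550748144960294 [-0.44739189 -0.45919659 -1.20084636] [  0.4   0.6 103.9] [ 1.13171032e-03 -2.28493819e-04 -9.99999334e-01]
[220.88937412 226.54901343] [222.40285337 230.31758413]
172 170
```

View pics/s5.png

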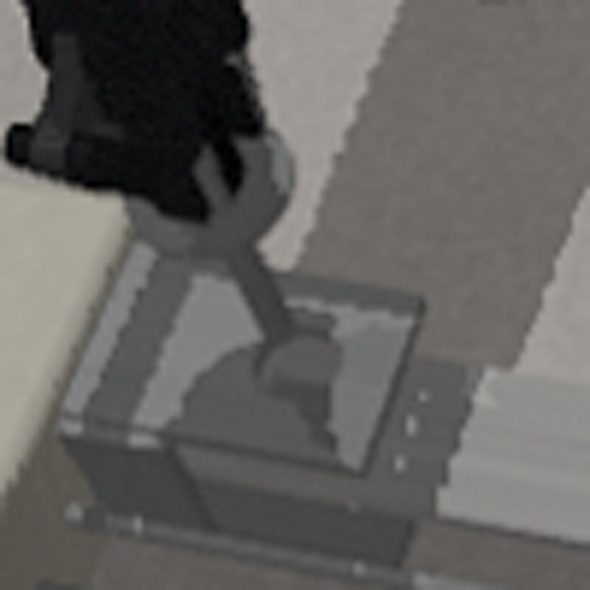

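The tip is in view just above the hole, at px (220,226), and the hole is centred at about px (223,230.5). Both match the prediction, so I lower the pin.

Emit:
jog_arm --commands '[1, 0, 0, 8, 0, 1, 0, 0, 18, 0, 1, 0, 0, 30, 0, 1, 0, 0, 42, 0, 1, 0, 0, 54, 0, 1, 0, 0, 66, 0, 1, 0, 0, 78, 0, 1, 0, 0, 88, 0]'

```text
time: 11.05
eef_pos: [0.596, -0.0452, 0.132]
tool_rot: [0.745, 0.667, -0.0, -0.0]
force: [-0.6, -0.7, -1.9]
width: 0.0249
gripper_force: 49.8
```

Emit:
jog_arm --commands '[1, 0, 0, 4, 0, 1, 0, 0, 8, 0, 1, 0, 0, 11, 0, 1, 0, 0, 13, 0, 1, 0, 0, 14, 0, 1, 0, 0, 15, 0, 1, 0, 0, 15, 0, 1, 0, 0, 15, 0]'

```text
time: 11.85
eef_pos: [0.5964, -0.0452, 0.1186]
tool_rot: [0.745, 0.667, 0.0, 0.0]
force: [-0.7, 0.1, -1.4]
width: 0.0246
gripper_force: 49.9
```

Emit:
jog_arm --commands '[1, 0, 0, 1, 0, 1, 0, 0, 2, 0, 1, 0, 0, 2, 0, 1, 0, 0, 2, 0, 1, 0, 0, 2, 0, 1, 0, 0, 2, 0, 1, 0, 0, 2, 0, 1, 0, 0, 2, 0]'

```text
time: 12.65
eef_pos: [0.5966, -0.045, 0.1184]
tool_rot: [0.745, 0.667, 0.001, 0.001]
force: [-4.0, 2.5, 8.8]
width: 0.0246
gripper_force: 50.9
```

The collar has made contact. Release and retreat.

Emit:
jog_arm --commands '[1, 0, 0, -1, 0, 0.4, 0, 0, -1, 0, 0.3, 0, 0, -1, 0, 0.3, 0, 0, -1, 0, 0.2, 0, 0, -10, 0, 0.2, 0, 0, -30, 0, 0.2, 0, 0, -70, 0, 0.2, 0, 0, -110, 0]'

```text
time: 13.45
eef_pos: [0.5958, -0.0451, 0.2276]
tool_rot: [0.745, 0.667, -0.0, -0.0]
force: [0.9, 1.0, 0.7]
width: 0.0686
gripper_force: 0.0
```

Emit:
jog_arm --commands '[0, 30, 0, -10, 0, 0, 60, 0, -20, 0, 0, 80, 0, -20, 0, 0, 80, 0, -20, 0, 0, 80, 0, -20, 0, 0, 80, 0, -20, 0, 0, 80, 0, -20, 0, 0, 80, 0, -20, 0]'

```text
time: 14.25
eef_pos: [0.605, 0.0336, 0.2462]
tool_rot: [0.745, 0.667, -0.0, -0.0]
force: [1.1, 0.4, -0.1]
width: 0.0849
gripper_force: 0.0
```

```bash
python3 - <<'E'
from h import *
s=robot.state(); print(s['time'],s['eef_pos'],s['force'])
c=cam('scene'); W=cloud(c); q=proj(c,[.5972,-.0447,.15])[0]; print(q)
u,v=q.astype(int); P=W[v-25:v+40,u-30:u+30].reshape(-1,3)
d=np.linalg.norm(P[:,:2]-[.597,-.045],axis=1)
t=P[(P[:,2]>.14)&(d<.03)]; print('top',len(t),t.mean(0) if len(t) else '',np.percentile(t[:,2],[50,95]) if len(t) else '')
k=P[(d>.017)&(d<.025)&(P[:,2]>.1)&(P[:,2]<.125)]; print('collar',len(k),np.percentile(k[:,2],[10,50,90]))
cv2.imwrite('pics/s6.png',cv2.resize(c['color'][v-50:v+60,u-50:u+60],(590,590),interpolation=cv2.INTER_CUBIC))
E
```

```text
14.25 [0.60495793 0.03356833 0.24622636] [ 1.09898804  0.38387189 -0.06069478]
[217.59177236 218.91594009]
top 138 [ 0.60018827 -0.04910952  0.14859499] [0.14979094 0.15174542]
collar 184 [0.10475741 0.10951406 0.11112405]
```

View pics/s6.png

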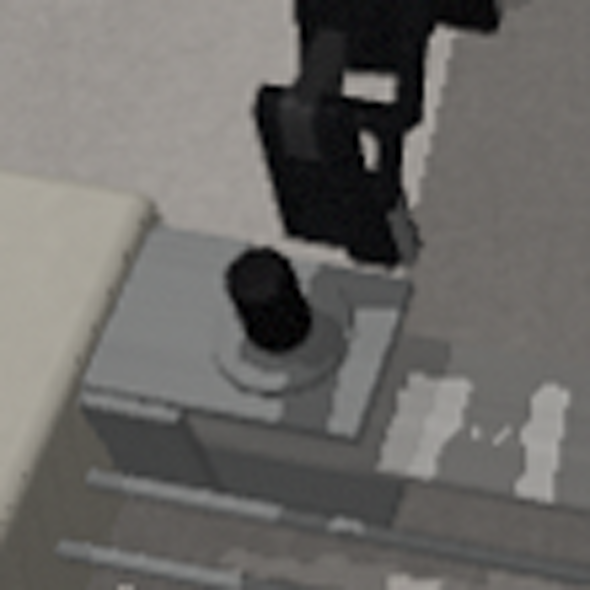

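The picture shows the pin standing in the bracket with its collar flat on the plate (crop 280,350). The grip top is at 0.150 m and the collar top at 0.110 m, which is the seated height, and the gripper is clear.

```bash
python3 -c "
from bench import robot
print(robot.finish_job())"
```

```text
the job is handed in; nothing more can be done
None
```

I pulled the rail out by its knob and let go, then put the longest pin down through the bracket and rail until its collar sat flat on the upper plate; I handed the job in at about 14 s with the gripper clear.

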